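# Clamp the parts pallet on the inspection fixture

## Task

The green pallet of small parts is still loose on the inspection fixture. With the red cam lever left open, turn the orange wing nut on top clockwise until the strap bears on the pallet (at most a quarter turn past first touch), so that the lever will meet firm resistance; then press the red lever all the way down past its hard spot until it stays shut, and let go. Do not shift the pallet or disturb the other things on the bench.

Things in the scene. Friction and masses are not known exactly. Their poses are not given: they have to be found in the camera images.
- fixture: Fixture fixed to the bench: aluminium deck on blue side plates. Origin on the bench top, straight under the vertical clamp-screw axis; z up. Deck top 90 mm up, x -92..92, y -30..200 mm; the pallet lies on its +y part, the lever sticks out to -y through a 30 mm slot. Two 10 mm strap guide pins at x +-23.5, y -21 mm rise to 140 mm. Place and yaw vary.
- nut_grip (a point): Grip point of the orange wing nut, on the screw axis (fixture x 0, y 0), about 184 mm above the bench. The wing is an upright bar 70 mm long, 13 mm thick, from 17 mm below this point to 13 mm above; a 28 mm collar starts 21 mm below, the strap (top) 41 mm below this point. The point turns with the nut: x runs along the wing.
- nut (a joint): Turn of the wing nut, rad, 0 to 6, growing clockwise from above (tighter); at 0 the wing lies along the fixture's x. 1 rad lowers nut and strap 1.6 mm. Starts at 0 to 1.2; with the lever open the strap first touches the pallet at about 2.6. Loose, it takes about 0.5 N m, then rather more. Stays where left; sinks up to 6 mm as the lever closes.
- lever (a joint): Red cam lever, rad: 0 open (0.9 rad above level), 1.1 shut at its stop (0.2 rad below level). Starts at 0 to 0.03, stays where left. Axis along the fixture's x, at x 0, y 0, 55 mm up; at value q it points to (y, z) = (-cos(0.9-q), sin(0.9-q)). With the nut set, closing resists with about 5 to 11 N at the pad from 0.2 to 0.6 (under 3 N if slack), eases by 0.8 and stays shut past 1.0.
- lever_pad (a point): Middle of the lever's red end pad, 125 mm from the lever's axis, on its centre line; the pad is 28 mm wide (along the fixture's x), 55 mm long and 12 mm thick, its end 155 mm from the axis. When shut it is about 30 mm above the bench.
- strap_foot (a point): Underside of the brass foot of the dark steel strap, 64 mm from the screw axis towards the fixture's +y; it stands 32 by 16 mm over the pallet's near edge, 2 to 4 mm clear of it at the start.
- strap (a joint): Squeeze of the stiff clamp spring between strap and nut, m: 0 while the strap hangs free, about 0.002 to 0.004 when properly clamped (75 N per mm).
- pallet_mid (a point): Centre of the green pallet, a 130 x 130 x 30 mm block with white parts on top, lying loose on the deck with its top 120 mm above the bench. 0.7 kg. It is in its place already.
- driver: Yellow screwdriver, 190 mm long, lying on the bench beside the fixture. Leave alone.
- parts_bin: Open blue bin 100 x 130 x 55 mm, origin under its middle. Leave alone.
- parts_tray: Open steel tray of white parts 170 x 240 x 25 mm, origin under its middle. Leave alone.
- tape: Roll of amber tape, 90 mm across, 24 mm high, lying flat. Leave alone.
- jar: Amber jar, 60 mm across, 90 mm high. Leave alone.
- cup: White cup, 76 mm across, 95 mm high. Leave alone.
Mind the look-alikes: they are no part of the job. There is more than one size of the part that bears pallet_mid; the job needs the middle-sized.

How it is judged (in metres and radians):
On the way, in this order (a step that is already met when the one before it is completed fails the run):
1. with the lever still open, the wing nut has been turned clockwise until the strap bears on the pallet (value of joint nut above 2.2 rad and value of joint lever below 0.45 rad), for 0.2 s.
2. the lever has been pressed down past its hard spot (value of joint lever above 1.02 rad), for 0.2 s.
At the end, for the whole second after the job is handed in: The lever rests shut (past 1.02 rad), the nut is between 2.1 and 4.4 rad, the clamp spring is squeezed by more than 1.5 mm, the pallet is within about 10 mm of its place on the deck (fixture x within 12 mm of 0, y 105 to 125 mm), and lever and nut are at rest (value of joint lever above 1.02 rad and value of joint nut between 2.1 and 4.4 rad and value of joint strap above 0.0015 m and y of pallet_mid in the frame of fixture between 0.105 and 0.125 m and x of pallet_mid in the frame of fixture between -0.012 and 0.012 m and velocity of joint each of lever, nut below 0.05 rad/s); the robot touches nothing.
It fails at once if a bystander (screwdriver, bin, tray, tape, jar or cup) is shifted by more than 30 mm (distance of any of driver, parts_bin, parts_tray, tape, jar, cup from where it was at the start of the episode above 0.03 m).
It also fails if it takes over 72 s, if anything falls off the work surface, if the arm or the gripper's body presses on something with over 40 N, if the wrist force passes 120 N, or if a joint passes its speed limit or range.

## Robot

A 6-joint arm with a two-finger parallel gripper is mounted at the origin on the work surface. World frame = base frame: x ahead of the robot, y to its left, z up, the work surface at z = 0. Lengths are in m, angles in degrees, forces in N, time in s.
With the tool pointing down it reaches from about 0.25 to 0.725 m from the base axis. Payload 9.7 kg.
Tool frame: the origin (TCP) lies at the very end of the fingers, on their centre line; the grasp point (between the pads) lies 19 mm behind it (bot.grip_depth is the distance from the TCP to the grasp point, in m); z points along the fingers, y is the direction in which the jaws open and shut (so a half turn about z gives the same grasp; the last joint's range is limited). The gripper opens to 85 mm and grips with 20 to 120 N. Pads are 22 mm wide; open, the fingers measure 114 mm over their backs; the gripper's body (76 mm by 85 mm) begins 54 mm behind the grasp point. The pads swing forward as they close: fully open they stand 13 mm farther back than shut.
Start: joints at [69.958, 4.979, 10.078, 95.1, 0, 90], TCP at [0.188, 0.517, 0.231] pointing down, gripper open.
Joint ranges: [-179.16, 179.16], [-48.56, 103.87], [-65.8, 70.77], [-126.05, 130.52], [-82.76, 87.17], [-180, 180]. Speed limits (degrees/s): [127.2, 127.2, 147.25, 180, 180, 180].

## Interface

Orientations are given as [roll, pitch, yaw] about the fixed x, y, z axes, in that order (R = Rz(yaw) Ry(pitch) Rx(roll)).
In Python, from workcell import telemetry, optics, order, bot gives the robot as it stands. The module is installed in compiled form; this text tells all that it offers.
- The arm moves only by the shell command python3 -m inch 'ROWS' [FORCE]. ROWS is JSON, a list of rows, each a list of 7 numbers: the shift along the tool's x, y, z in m, then the turn, a rotation vector about the tool's x, y, z in rad, then the closure, from 0 (fully open) to 1 (shut). In form: [[tx, ty, tz, rx, ry, rz, grip], ...]. A call has 1 to 12 rows; each row is the pose to reach, as a shift and turn from the pose commanded when the call began, along the tool's axes at that moment; what a row does not reach only later rows make up. A row lasts 1/12 s, in which the tool goes at most 41.7 mm and 7.16 degrees, less where a joint would pass 70% of its speed; a pose out of reach is approached as far as the arm can. A call with a gripper value outside its range is refused whole. The fingers move at their own pace and stop on an object; FORCE is the grip in N (left out, the last holds). Time passes only in rows, so rows that repeat a pose let the fingers close. It gives the time, the measured TCP pose, the force and the opening at its end, in the units of the state.
- telemetry.get_obs(): the state, without advancing time (a new reading comes with each control period).
- optics.camera(name): name is "side" or "top"; returns (picture, depth): 384x512x3 uint8, red, green, blue; 384x512 float32, m along the optical axis (not along the pixel's ray), 0 where there is no reading.
- optics.camera_info(name): a dict with "camera_matrix" (3x3 intrinsics, pixels), "xyz" and "attitude" of the camera in the world. Camera axes: x right, y down, z forward; pixel columns grow to the right and rows downward; lengths in m; the calibration is good to about 2 mm. A picture is of the moment at which its call begins. camera_info takes no time and is no camera call.
- order.job_done(): hands the job in, once; it reports no verdict.
The state is a dict: "time": time; "q": joint angles; "qd": joint speeds; "joint_efforts": joint torques, N m; "ee_pos": TCP position; "tcp_rot": TCP orientation; "wrist_force": force on the tool from outside, world axes, zero at the start; "torque": the same for the moment, N m; "opening": finger opening in m.
Only numpy, scipy, OpenCV 4.12 (cv2) and the standard library are available. Lean on these libraries where they do the work, as an engineer would, in place of code of your own. Each camera call takes 0.05 s, during which the arm holds its last target. There are 200 camera calls.

## Working session

There is one attempt and no reset: what is moved stays moved. The work goes in short steps, Python scripts to look and compute and a shell command to move; the robot and the scene stay as the last step left them, time stands still between calls to the robot, and variables do not carry over. Pictures are saved under pics/ and viewed, about 8 in all and at most 12, crops included, and the job is handed in when it is done.

```bash
mkdir -p pics; cat > h.py <<'E'
import numpy as np, cv2
from scipy.spatial.transform import Rotation as R
from workcell import telemetry, optics, order, bot
def cam(n):
    p,d=optics.camera(n); i=optics.camera_info(n)
    K=np.array(i["camera_matrix"]); att=np.array(i["attitude"],float)
    M=R.from_euler('xyz',att,degrees=True).as_matrix() if att.size==3 else att
    return p,d,K,M,np.array(i["xyz"])
def world(c):
    p,d,K,M,t=c
    v,u=np.mgrid[:384,:512]
    P=np.stack([(u-K[0,2])/K[0,0]*d,(v-K[1,2])/K[1,1]*d,d],-1)
    return P@M.T+t
def save(p,f): cv2.imwrite(f,cv2.cvtColor(p,cv2.COLOR_RGB2BGR))
E
python3 - <<'E'
from h import *
for n in("top","side"):
    print(optics.camera_info(n)); c=cam(n); save(c[0],f"pics/{n}0.png"); np.savez(n+"0.npz",p=c[0],W=world(c),d=c[1])
print(telemetry.get_obs(), bot.grip_depth)
E
```

```text
{'camera_matrix': array([[413.80032453,   0.        , 256.36771766],
       [  0.        , 413.80032453, 196.30170145],
       [  0.        ,   0.        ,   1.        ]]), 'xyz': array([ 0.36522683, -0.04078916,  1.69024889]), 'attitude': array([-175.34355942,    0.28194236,  -89.10075255])}
{'camera_matrix': array([[376.8587218 ,   0.        , 259.37339972],
       [  0.        , 376.8587218 , 195.27656055],
       [  0.        ,   0.        ,   1.        ]]), 'xyz': array([-0.06987703, -0.55645371,  0.96093026]), 'attitude': array([-136.12314322,   -0.77020125,  -46.81449955])}
{'time': 0.1, 'q': array([6.99552358e+01, 5.00806976e+00, 1.00382273e+01, 9.50976987e+01,
       1.33865347e-04, 8.99985158e+01]), 'qd': array([ 0.01243154, -0.02061469,  0.13832277,  0.06545771, -0.02189983,
       -0.04477252]), 'joint_efforts': array([ 9.33715637e-04, -5.21563232e+01,  4.65651655e+01,  1.59787800e-02,
        4.45917249e-05, -2.76878744e-06]), 'ee_pos': array([0.1884469 , 0.51649963, 0.23064592]), 'tcp_rot': array([-1.79932459e+02, -1.35614867e-04,  1.59956720e+02]), 'wrist_force': array([-0.05681902,  0.23769099,  0.44586947]), 'torque': array([-0.00363315,  0.01024437,  0.01965695]), 'opening': 0.08547093170318654} 0.0187
```

View pics/top0.png

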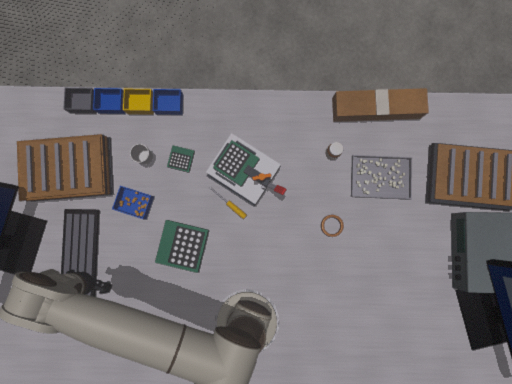

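View pics/side0.png

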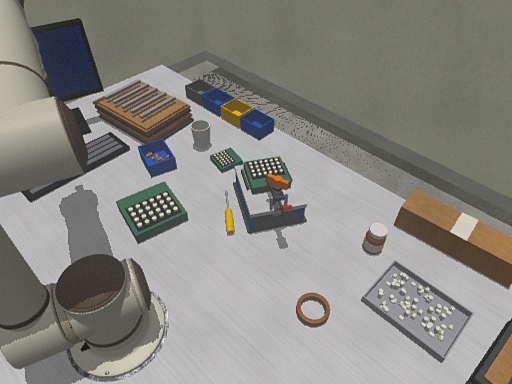

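The top view shows three green pallets: a small one at (181,159), a mid-sized one on the fixture at (235,162), and a large one at (183,246). The mid-sized one, on the aluminium deck under the orange wing nut (260,177) with the red pad at (280,190), is the one meant. I'll confirm it in a crop and measure.

```bash
cat > meas.py <<'E'
from h import *
def run(tag,save_=True):
    out={}
    for n in("top","side"):
        c=cam(n); W=world(c); p=c[0]; h=cv2.cvtColor(p,cv2.COLOR_RGB2HSV)
        box=np.zeros((384,512),bool)
        if n=="top": box[125:215,200:300]=1
        else: box[145:255,225:315]=1
        H,S,V=h[...,0].astype(int),h[...,1],h[...,2]
        M={"orange":(H>=6)&(H<=16)&(S>150)&(V>90)&(W[...,2]>.15),"red":((H<=5)|(H>=174))&(S>130)&(V>70),"green":(H>65)&(H<90)&(S>80)&(W[...,2]>.1)}
        for k,m in M.items():
            m=m&box&(c[1]>0); 
            if m.sum()<5: print(n,k,"none");continue
            w=W[m]; v,u=np.nonzero(m)
            hi=w[w[:,2]>np.percentile(w[:,2],40)-.004]
            r=cv2.minAreaRect((hi[:,:2]*1000).astype(np.float32))
            d=np.linalg.svd(hi[:,:2]-hi[:,:2].mean(0),full_matrices=False)[2][0]
            print(n,k,m.sum(),"px",u.mean().round(1),v.mean().round(1),"mean",w.mean(0).round(4),"z",np.percentile(w[:,2],[2,50,98]).round(3),"rect",np.round(r[0],1),np.round(r[1],1),round(r[2],1),"axis",round(np.degrees(np.arctan2(d[1],d[0])),1))
        if save_:
            q=p[125:215,200:300] if n=="top" else p[145:255,225:315]
            out[n]=cv2.resize(q,(400,400),interpolation=cv2.INTER_CUBIC)
    if save_: save(np.hstack([out["top"],out["side"]]),f"pics/{tag}.png")
if __name__=="__main__":
    import sys; run(sys.argv[1])
E
python3 meas.py crop1
python3 - <<'E'
from h import *
a=np.load("top0.npz");W=a["W"];p=a["p"]
# deck
h=cv2.cvtColor(p,cv2.COLOR_RGB2HSV)
m=np.zeros((384,512),bool);m[125:215,200:300]=1
m&=(abs(W[...,2]-.09)<.008)&(h[...,1]<50)
w=W[m];print("deck",m.sum(),w[:,2].mean());r=cv2.minAreaRect((w[:,:2]*1000).astype(np.float32));print(r,cv2.boxPoints(r))
E
```

```text
top orange 66 px 261.2 176.5 mean [ 0.5595 -0.0478  0.1957] z [0.19  0.196 0.202] rect [559.4 -49.1] [19.5 61.9] 0.6 axis -76.9
top red 60 px 279.8 189.4 mean [ 0.5169 -0.1176  0.1606] z [0.137 0.162 0.179] rect [ 514.6 -122.4] [24.7 21.9] 57.1 axis -79.9
top green 278 px 241.1 167.0 mean [0.6048 0.0291 0.1202] z [0.113 0.12  0.127] rect [622.8  49. ] [125.9 125.5] 57.8 axis 139.4
side orange 114 px 276.7 179.4 mean [ 0.5597 -0.0498  0.1914] z [0.172 0.195 0.199] rect [561.9 -50.4] [22.  66.7] 25.0 axis -76.8
side red 33 px 285.7 207.0 mean [ 0.509  -0.1295  0.1712] z [0.143 0.174 0.178] rect [ 509.2 -133.6] [11.1 25.6] 47.8 axis 144.4
side green 249 px 263.9 175.9 mean [0.602  0.0383 0.1204] z [0.117 0.121 0.123] rect [622.6  46.2] [129.6 128.5] 56.7 axis 159.0
deck 1207 0.09004302154052253
((604.781494140625, 22.375579833984375), (232.53671264648438, 184.62405395507812), 57.97929000854492) [[ 464.8657    -27.257095]
 [ 621.4003   -125.14952 ]
 [ 744.69727    72.008255]
 [ 588.16266   169.90068 ]]
```

View pics/crop1.png

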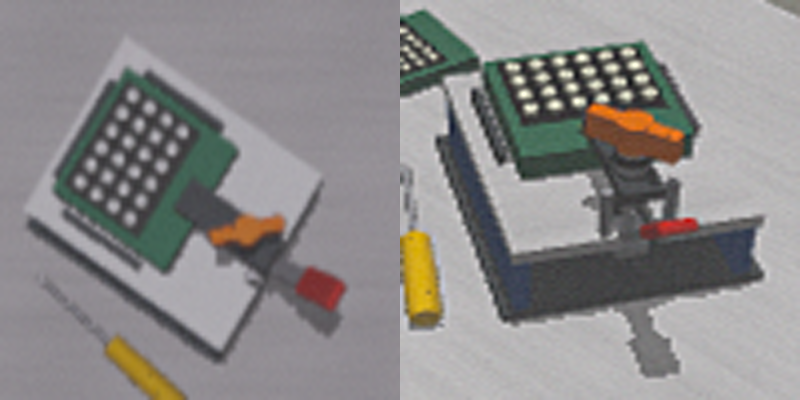

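Confirmed: the mid-sized pallet is on the fixture. The deck fit gives origin (0.560, -0.050), with fixture y at 58°. The wing lies at -76.8°, so the nut is at about 0.78 rad. I'll start the transfer high up, without turning the tool, and see how joint 6 behaves.

```bash
cat > to.py <<'E'
# usage: to.py x y z yaw -> shift/turn from the measured pose for a down-pointing tool
from h import *; import sys
x,y,z,yaw=map(float,sys.argv[1:]); o=telemetry.get_obs()
A=R.from_euler('xyz',o["tcp_rot"],degrees=True); B=R.from_euler('xyz',[180,0,yaw],degrees=True)
print("shift",A.inv().apply(np.array([x,y,z])-o["ee_pos"]).round(4),"rotvec",(A.inv()*B).as_rotvec().round(3))
print(o["time"],"q",o["q"].round(1),"pos",o["ee_pos"].round(4),o["tcp_rot"].round(1),"F",o["wrist_force"].round(1),"T",o["torque"].round(2),"open",round(o["opening"],4))
E
R='[-0.54,-0.405,-0.02,0,0,0,0]'
python3 -m inch '[[-0.54,-0.405,-0.02,0,0,0,0],[-0.54,-0.405,-0.02,0,0,0,0],[-0.54,-0.405,-0.02,0,0,0,0],[-0.54,-0.405,-0.02,0,0,0,0],[-0.54,-0.405,-0.02,0,0,0,0],[-0.54,-0.405,-0.02,0,0,0,0],[-0.54,-0.405,-0.02,0,0,0,0],[-0.54,-0.405,-0.02,0,0,0,0],[-0.54,-0.405,-0.02,0,0,0,0],[-0.54,-0.405,-0.02,0,0,0,0],[-0.54,-0.405,-0.02,0,0,0,0],[-0.54,-0.405,-0.02,0,0,0,0]]'
python3 to.py 0.5597 -0.0497 0.25 -76.8
```

```text
time: 1.2
ee_pos: [0.4619, 0.0959, 0.2463]
tcp_rot: [180.0, 0.0, 160.0]
wrist_force: [0.4, 1.7, 0.6]
opening: 0.0856
shift [-0.1417 -0.1033 -0.0037] rotvec [-0.     0.    -2.151]
1.2 q [11.7 -5.4  1.4 96.8  0.  31.8] pos [0.4619 0.0959 0.2463] [180.   0. 160.] F [0.4 1.7 0.6] T [0.02 0.01 0.02] open 0.0856
```

Joint 6 follows yaw = 180 + q1 − q6. Starting at yaw -77° (q6 about -108°) leaves room for the whole clockwise turn in one grip.

```bash

python3 -m inch '[[-0.1417,-0.1033,0,0,0,-2.151,0],[-0.1417,-0.1033,0,0,0,-2.151,0],[-0.1417,-0.1033,0,0,0,-2.151,0],[-0.1417,-0.1033,0,0,0,-2.151,0],[-0.1417,-0.1033,0,0,0,-2.151,0],[-0.1417,-0.1033,0,0,0,-2.151,0],[-0.1417,-0.1033,0,0,0,-2.151,0],[-0.1417,-0.1033,0,0,0,-2.151,0],[-0.1417,-0.1033,0,0,0,-2.151,0],[-0.1417,-0.1033,0,0,0,-2.151,0],[-0.1417,-0.1033,0,0,0,-2.151,0],[-0.1417,-0.1033,0,0,0,-2.151,0]]' >/dev/null
python3 to.py 0.5597 -0.0497 0.25 -76.8
```

```text
shift [ 0.0015 -0.0015 -0.0042] rotvec [ 0.001  0.    -0.678]
2.2 q [ -4.9   6.9  13.8  96.9   0.  -69.2] pos [ 0.559  -0.0477  0.2458] [ 180.    -0.  -115.6] F [-0.   0.1 -0.5] T [0.05 0.03 0.04] open 0.0856
```

```bash

python3 -m inch '[[0.0015,-0.0015,0,0,0,-0.678,0],[0.0015,-0.0015,0,0,0,-0.678,0],[0.0015,-0.0015,0,0,0,-0.678,0],[0.0015,-0.0015,0,0,0,-0.678,0],[0.0015,-0.0015,0,0,0,-0.678,0],[0.0015,-0.0015,0,0,0,-0.678,0],[0.0015,-0.0015,0,0,0,-0.678,0]]' >/dev/null
python3 to.py 0.5597 -0.0497 0.168 -76.8; python3 meas.py crop2
```

```text
shift [ 0.0001 -0.      0.0779] rotvec [ 0.     0.    -0.003]
2.7833 q [  -5.1    7.    13.9   96.9   -0.  -108.1] pos [ 0.5597 -0.0496  0.2459] [180.   0. -77.] F [ 0.3 -0.  -0.1] T [-0.01 -0.04 -0.04] open 0.086
top orange none
top red 5 px 284.0 190.2 mean [ 0.5123 -0.1325  0.1778] z [0.174 0.179 0.181] rect [ 508.8 -131.3] [ 5. 18.] 64.3 axis 144.8
top green 85 px 228.8 168.1 mean [0.5997 0.0763 0.1199] z [0.113 0.12  0.128] rect [626.8  56.5] [110.7 125.7] 57.2 axis -171.3
side orange 147 px 277.0 180.4 mean [ 0.5588 -0.052   0.1895] z [0.171 0.194 0.198] rect [560.8 -51.3] [24.1 66.4] 24.3 axis -77.3
side red 38 px 285.4 207.1 mean [ 0.5091 -0.1287  0.1703] z [0.141 0.174 0.179] rect [ 509.  -134.1] [ 9.8 24.1] 55.0 axis 146.5
side green 253 px 263.8 176.3 mean [0.6002 0.0369 0.1205] z [0.117 0.121 0.123] rect [624.  48.] [130.  128.1] 58.0 axis 153.3
```

View pics/crop2.png

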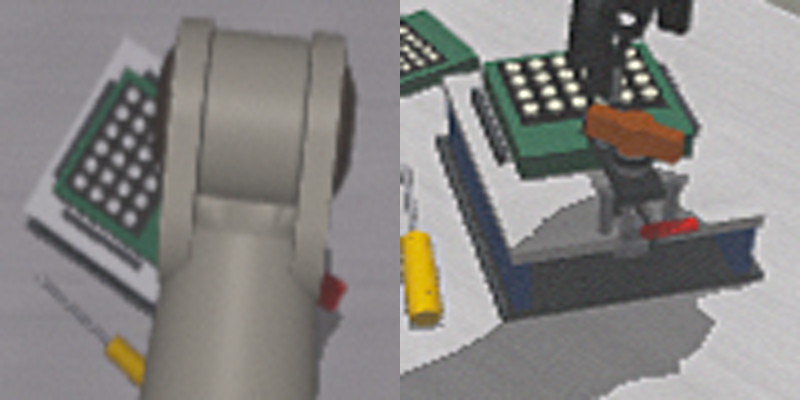

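The gripper hangs above the wing at crop (635,130), with the fingers either side. I'll descend 77 mm and check the force.

```bash

python3 -m inch '[[0,0,0.02,0,0,0,0],[0,0,0.04,0,0,0,0],[0,0,0.055,0,0,0,0],[0,0,0.065,0,0,0,0],[0,0,0.073,0,0,0,0],[0,0,0.078,0,0,0,0],[0,0,0.078,0,0,0,0]]'
python3 -m inch '[[0,0,0,0,0,0,0.3],[0,0,0,0,0,0,0.6],[0,0,0,0,0,0,0.8],[0,0,0,0,0,0,1],[0,0,0,0,0,0,1],[0,0,0,0,0,0,1],[0,0,0,0,0,0,1],[0,0,0,0,0,0,1]]' 60
python3 to.py 0.5597 -0.0497 0.168 -76.8; python3 meas.py crop3
```

```text
time: 3.47
ee_pos: [0.5595, -0.0496, 0.1674]
tcp_rot: [180.0, 0.0, -77.2]
wrist_force: [-0.3, -0.3, -0.2]
opening: 0.0856
time: 4.13
ee_pos: [0.5619, -0.0492, 0.1687]
tcp_rot: [-179.7, -0.0, -77.1]
wrist_force: [12.6, 2.4, -0.6]
opening: 0.012
shift [-0.      0.0022  0.0007] rotvec [-0.005 -0.    -0.006]
4.1333 q [-5.000e+00  5.800e+00  4.000e+00  8.800e+01  1.000e-01 -1.079e+02] pos [ 0.5619 -0.0492  0.1687] [-179.7   -0.   -77.1] F [12.6  2.4 -0.6] T [ 0.5  -1.76 -0.24] open 0.012
top orange none
top red 18 px 282.9 190.4 mean [ 0.512  -0.1289  0.1736] z [0.168 0.175 0.178] rect [ 510.8 -129.8] [11.6 21. ] 76.2 axis 152.6
top green 107 px 230.2 168.5 mean [0.5984 0.0708 0.12  ] z [0.113 0.12  0.127] rect [625.5  54.3] [115.7 124.4] 57.7 axis -166.9
side orange 66 px 280.6 182.8 mean [ 0.5612 -0.064   0.1858] z [0.171 0.187 0.197] rect [562.4 -52.6] [14.3 66.7] 12.3 axis -74.9
side red 37 px 285.7 206.9 mean [ 0.511  -0.1281  0.1689] z [0.127 0.174 0.178] rect [ 510.1 -132.2] [ 9.6 24.2] 56.9 axis 146.1
side green 221 px 261.2 177.8 mean [0.5888 0.0384 0.1204] z [0.117 0.121 0.124] rect [624.   48.1] [130.5 128.9] 57.6 axis -58.3
```

View pics/crop3.png

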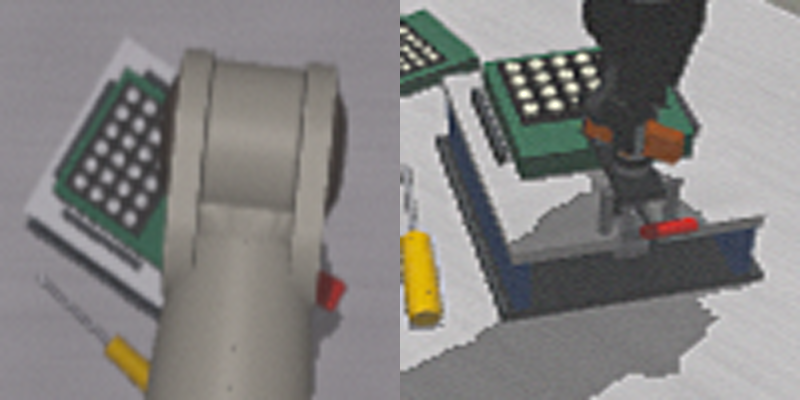

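The wing is gripped with a 12 mm opening. The arm was pushed 2.4 mm (12.6 N), so the true axis is near (0.562, -0.049). I'll recentre and turn clockwise (+rz) while lowering 1.6 mm per rad.

```bash

python3 -m inch '[[0,-0.0025,0,0,0,0,1],[0,-0.0025,0,0,0,0,1],[0,-0.0025,0,0,0,0.08,1],[0,-0.0025,0.0003,0,0,0.16,1],[0,-0.0025,0.0004,0,0,0.24,1],[0,-0.0025,0.0005,0,0,0.32,1],[0,-0.0025,0.0006,0,0,0.4,1],[0,-0.0025,0.0008,0,0,0.5,1],[0,-0.0025,0.001,0,0,0.6,1],[0,-0.0025,0.0011,0,0,0.7,1],[0,-0.0025,0.0011,0,0,0.7,1]]'
python3 to.py 0.562 -0.0492 0.168 -76.8
```

```text
time: 5.15
ee_pos: [0.5617, -0.0492, 0.1675]
tcp_rot: [180.0, -0.0, -117.5]
wrist_force: [-4.6, 0.8, 5.4]
opening: 0.0118
shift [-0.0001 -0.0003 -0.0005] rotvec [ 0.001 -0.    -0.71 ]
5.15 q [ -5.    6.1   4.2  88.1  -0.  -67.5] pos [ 0.5617 -0.0492  0.1675] [ 180.    -0.  -117.5] F [-4.6  0.8  5.4] T [ 0.08  0.93 -0.27] open 0.0118
```

```bash

python3 -m inch '[[0,0,0.0001,0,0,0.1,1],[0,0,0.0003,0,0,0.2,1],[0,0,0.0005,0,0,0.3,1],[0,0,0.0006,0,0,0.4,1],[0,0,0.0008,0,0,0.5,1],[0,0,0.001,0,0,0.6,1],[0,0,0.0011,0,0,0.7,1],[0,0,0.0013,0,0,0.8,1],[0,0,0.0014,0,0,0.9,1],[0,0,0.0014,0,0,0.9,1]]'
python3 to.py 0.562 -0.0492 0.168 -76.8
python3 -m inch '[[0,0,0.0001,0,0,0.07,1],[0,0,0.0002,0,0,0.14,1],[0,0,0.0003,0,0,0.2,1],[0,0,0.0003,0,0,0.2,1]]'
python3 to.py 0.562 -0.0492 0.168 -76.8
```

```text
time: 5.98
ee_pos: [0.5616, -0.0489, 0.1661]
tcp_rot: [180.0, -0.0, -168.9]
wrist_force: [-7.0, 0.6, 6.1]
opening: 0.0122
shift [-0.0004 -0.0004 -0.0019] rotvec [ 1.000e-03 -0.000e+00 -1.608e+00]
5.9833 q [ -5.    6.1   4.   88.    0.  -16. ] pos [ 0.5616 -0.0489  0.1661] [ 180.    -0.  -168.9] F [-7.   0.6  6.1] T [ 0.43  1.12 -0.06] open 0.0122
time: 6.32
ee_pos: [0.5616, -0.0488, 0.166]
tcp_rot: [180.0, -0.0, 179.7]
wrist_force: [-6.2, 1.9, 6.8]
opening: 0.0118
shift [-0.0004 -0.0004 -0.002 ] rotvec [ 1.000e-03  0.000e+00 -1.806e+00]
6.3167 q [-5.   6.   4.  88.   0.  -4.7] pos [ 0.5616 -0.0488  0.166 ] [180.   -0.  179.7] F [-6.2  1.9  6.8] T [0.44 1.16 0.12] open 0.0118
```

```bash

python3 -m inch '[[0,0,0.0001,0,0,0.08,1],[0,0,0.0002,0,0,0.15,1],[0,0,0.0002,0,0,0.15,1]]' | sed -n 3p
python3 to.py 0.562 -0.0492 0.168 -76.8 | tail -1
python3 -m inch '[[0,0,0.0001,0,0,0.08,1],[0,0,0.0002,0,0,0.15,1],[0,0,0.0002,0,0,0.15,1]]' | sed -n 3p
python3 to.py 0.562 -0.0492 0.168 -76.8 | tail -1
python3 -m inch '[[0,0,0.0001,0,0,0.07,1],[0,0,0.0001,0,0,0.1,1],[0,0,0.0001,0,0,0.1,1]]' | sed -n 3p
python3 to.py 0.562 -0.0492 0.168 -76.8 | tail -1
```

```text
tcp_rot: [180.0, -0.0, 171.1]
6.5667 q [-5.   6.   4.  88.   0.   3.9] pos [ 0.5616 -0.0487  0.1658] [180.   -0.  171.1] F [-5.9  0.9  7.5] T [0.5  1.18 0.05] open 0.0118
tcp_rot: [180.0, -0.0, 162.5]
6.8167 q [-5.   6.   4.  87.9  0.  12.5] pos [ 0.5616 -0.0487  0.1657] [180.   -0.  162.5] F [-6.   1.8  7.6] T [0.6  1.17 0.11] open 0.012
tcp_rot: [180.0, -0.0, 156.9]
7.0667 q [-5.   6.   3.9 87.9  0.  18.1] pos [ 0.5616 -0.0487  0.1657] [180.   -0.  156.9] F [-7.5  2.1  8.9] T [0.56 1.22 0.23] open 0.0124
```

```bash

python3 -m inch '[[0,0,0,0,0,0.08,1],[0,0,0,0,0,0.15,1],[0,0,0,0,0,0.15,1]]' | sed -n 3p
python3 to.py 0.562 -0.0492 0.168 -76.8 | tail -1
python3 -m inch '[[0,0,0,0,0,0.15,0.5],[0,0,0,0,0,0.15,0],[0,0,0,0,0,0.15,0],[0,0,0,0,0,0.15,0],[0,0,0,0,0,0.15,0],[0,0,0,0,0,0.15,0],[0,0,0,0,0,0.15,0]]'
python3 to.py 0.562 -0.0492 0.168 -76.8 | tail -1
```

```text
tcp_rot: [180.0, -0.0, 148.2]
7.3167 q [-5.   6.   3.9 87.9  0.  26.8] pos [ 0.5616 -0.0486  0.1657] [180.   -0.  148.2] F [-6.5  2.3  7.9] T [0.59 1.11 0.1 ] open 0.0115
time: 7.9
ee_pos: [0.5622, -0.0491, 0.1647]
tcp_rot: [-180.0, -0.0, 139.7]
wrist_force: [-0.8, -0.1, 1.2]
opening: 0.0851
7.9 q [-5.   6.1  3.9 87.8  0.  35.3] pos [ 0.5622 -0.0491  0.1647] [-180.    -0.   139.7] F [-0.8 -0.1  1.2] T [-0.02 -0.03  0.04] open 0.0851
```

```bash

python3 -m inch '[[0,0,-0.02,0,0,0,0],[0,0,-0.05,0,0,0,0],[0,0,-0.085,0,0,-0.07,0],[0,0,-0.085,0,0,-0.14,1],[0,0,-0.085,0,0,-0.14,1],[0,0,-0.085,0,0,-0.14,1],[0,0,-0.085,0,0,-0.14,1],[0,0,-0.085,0,0,-0.14,1],[0,0,-0.085,0,0,-0.14,1]]'
python3 to.py 0.5309 -0.0980 0.18 147.8; python3 meas.py crop4
```

```text
time: 8.65
ee_pos: [0.5618, -0.0491, 0.2488]
tcp_rot: [-180.0, -0.1, 147.6]
wrist_force: [-0.1, -0.2, -0.4]
opening: 0.0121
shift [-0.0002 -0.0578  0.0689] rotvec [-0.001 -0.001 -0.004]
8.65 q [-5.   7.5 14.8 97.4  0.  27.4] pos [ 0.5618 -0.0491  0.2488] [-1.800e+02 -1.000e-01  1.476e+02] F [-0.1 -0.2 -0.4] T [0.03 0.01 0.04] open 0.0121
top orange none
top red none
top green 77 px 228.2 167.1 mean [0.6037 0.0787 0.1202] z [0.111 0.12  0.129] rect [627.5  57. ] [106.8 125.7] 58.5 axis -176.0
side orange 131 px 276.6 181.1 mean [ 0.5576 -0.0519  0.1871] z [0.168 0.192 0.196] rect [560.8 -51. ] [22.3 66.7] 48.9 axis 148.7
side red 33 px 285.8 205.7 mean [ 0.5116 -0.1276  0.1734] z [0.146 0.176 0.18 ] rect [ 511.6 -130.6] [ 9.2 24.9] 50.3 axis 144.4
side green 213 px 260.0 177.2 mean [0.5884 0.0431 0.1204] z [0.113 0.121 0.124] rect [623.   47.1] [130.4 127.7] 58.1 axis 156.9
```

View pics/crop4.png

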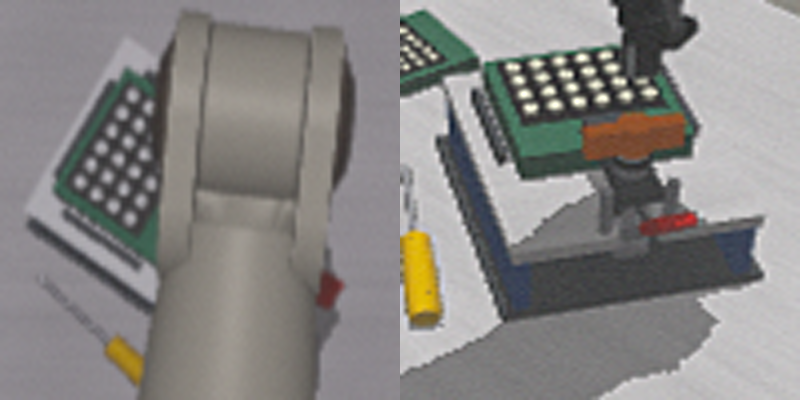

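The wing now lies along the fixture x axis (148.7°, nut about 3.1–3.2 rad), the lever is still open, and the pallet hasn't moved. Next I'll stage the closed fingers between nut and lever; tool y is the fixture's +y.

```bash

python3 -m inch '[[0,-0.03,0,0,0,0,1],[0,-0.058,0,0,0,0,1],[0,-0.058,0.02,0,0,0,1],[0,-0.058,0.045,0,0,0,1],[0,-0.058,0.065,0,0,0,1],[0,-0.058,0.069,0,0,0,1],[0,-0.058,0.069,0,0,0,1]]'
python3 to.py 0.5309 -0.0980 0.18 147.8; python3 meas.py crop5
```

```text
time: 9.33
ee_pos: [0.5303, -0.098, 0.1796]
tcp_rot: [-179.9, -0.1, 147.6]
wrist_force: [-0.9, 0.3, -0.4]
opening: 0.0001
shift [-0.0005  0.0003 -0.0005] rotvec [-0.001 -0.002 -0.003]
9.3333 q [-10.5   2.9   2.1  89.4  -0.   21.9] pos [ 0.5303 -0.098   0.1796] [-1.799e+02 -1.000e-01  1.476e+02] F [-0.9  0.3 -0.4] T [-0.02 -0.02 -0.03] open 0.0001
top orange 5 px 256.8 182.6 mean [ 0.5373 -0.0323  0.1914] z [0.188 0.19  0.195] rect [537.6 -31.2] [11.8  3.7] 1.0 axis 177.1
top red none
top green 293 px 241.5 166.7 mean [0.6059 0.0277 0.1199] z [0.112 0.12  0.128] rect [622.5  49.3] [126.6 125.9] 57.8 axis 144.6
side orange 91 px 272.3 182.6 mean [ 0.5459 -0.0453  0.1848] z [0.168 0.19  0.196] rect [547.1 -41.6] [25.6 34.2] 58.8 axis 144.1
side red 34 px 285.4 205.8 mean [ 0.5097 -0.1276  0.1744] z [0.15  0.177 0.18 ] rect [ 510.  -130.1] [10.  24.4] 54.6 axis 147.8
side green 181 px 255.3 177.7 mean [0.576  0.0525 0.1206] z [0.117 0.121 0.124] rect [607.5  57.1] [131.4  92.1] 55.9 axis 57.8
```

View pics/crop5.png

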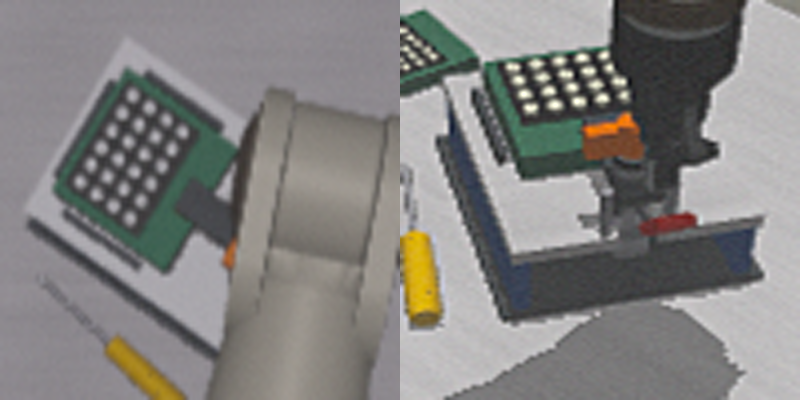

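The closed fingers (crop 655,185) sit just inboard of the red pad (668,225), with no contact. I'll press along the lever's arc, first part.

```bash

python3 -m inch '[[0,-0.003,0.01,0,0,0,1],[0,-0.005,0.02,0,0,0,1],[0,-0.01,0.024,0,0,0,1],[0,-0.014,0.028,0,0,0,1],[0,-0.018,0.032,0,0,0,1],[0,-0.023,0.037,0,0,0,1],[0,-0.027,0.042,0,0,0,1],[0,-0.031,0.047,0,0,0,1],[0,-0.035,0.052,0,0,0,1],[0,-0.039,0.057,0,0,0,1]]'
python3 to.py 0.5103 -0.1311 0.123 147.8
```

```text
time: 10.27
ee_pos: [0.5106, -0.1313, 0.1254]
tcp_rot: [179.9, 0.1, 147.6]
wrist_force: [-0.1, 4.7, 11.2]
opening: 0.0004
shift [0.0004 0.     0.0024] rotvec [ 0.002  0.002 -0.003]
10.2667 q [-14.4   0.9  -5.9  83.1   0.   17.9] pos [ 0.5106 -0.1313  0.1254] [1.799e+02 1.000e-01 1.476e+02] F [-0.1  4.7 11.2] T [0.98 0.12 0.01] open 0.0004
```

Firm resistance of about 12 N, as expected. I'll carry on down to the stop.

```bash

python3 -m inch '[[0,-0.003,0.006,0,0,0,1],[0,-0.006,0.012,0,0,0,1],[0,-0.009,0.018,0,0,0,1],[0,-0.011,0.024,0,0,0,1],[0,-0.013,0.031,0,0,0,1],[0,-0.015,0.037,0,0,0,1],[0,-0.017,0.043,0,0,0,1],[0,-0.018,0.049,0,0,0,1],[0,-0.019,0.055,0,0,0,1]]'
python3 to.py 0.4981 -0.1507 0.036 147.8
python3 -m inch '[[0,-0.001,0.006,0,0,0,1],[0,-0.002,0.012,0,0,0,1],[0,-0.003,0.018,0,0,0,1],[0,-0.004,0.024,0,0,0,1],[0,-0.004,0.029,0,0,0,1],[0,-0.004,0.032,0,0,0,1],[0,-0.004,0.032,0,0,0,1],[0,-0.004,0.032,0,0,0,1]]'
python3 to.py 0.4981 -0.1507 0.036 147.8
```

```text
time: 11.02
ee_pos: [0.5003, -0.1481, 0.0696]
tcp_rot: [-180.0, 0.1, 147.6]
wrist_force: [0.6, -1.0, 5.3]
opening: 0.0001
shift [ 0.0005 -0.0034  0.0336] rotvec [-0.     0.002 -0.003]
11.0167 q [-16.5   1.  -12.   76.9  -0.1  15.9] pos [ 0.5003 -0.1481  0.0696] [-1.800e+02  1.000e-01  1.476e+02] F [ 0.6 -1.   5.3] T [-0.18 -0.1   0.05] open 0.0001
time: 11.68
ee_pos: [0.4977, -0.1507, 0.0383]
tcp_rot: [-180.0, 0.0, 147.6]
wrist_force: [-7.2, 1.6, 18.4]
opening: -0.0001
shift [-0.0004  0.0002  0.0023] rotvec [-0.     0.001 -0.003]
11.6833 q [-16.8   1.6 -14.8  73.5  -0.   15.5] pos [ 0.4977 -0.1507  0.0383] [-180.     0.   147.6] F [-7.2  1.6 18.4] T [0.43 1.5  0.08] open -0.0001
```

At the stop with 18 N, z 38 mm (expected about 39). I'll lift off, back away and look.

```bash

python3 -m inch '[[0,0,-0.01,0,0,0,1],[0,0,-0.04,0,0,0,1],[0,0,-0.08,0,0,0,1],[0,0,-0.12,0,0,0,1],[0,0,-0.16,0,0,0,1],[0,0,-0.2,0,0,0,1],[-0.04,-0.04,-0.2,0,0,0,1],[-0.04,-0.08,-0.2,0,0,0,1],[-0.04,-0.12,-0.2,0,0,0,1],[-0.04,-0.15,-0.2,0,0,0,1],[-0.04,-0.15,-0.2,0,0,0,1]]'
python3 to.py 0.5 -0.15 0.036 147.8; python3 meas.py crop6
```

```text
time: 12.6
ee_pos: [0.4483, -0.3031, 0.236]
tcp_rot: [-179.9, -0.1, 147.4]
wrist_force: [-0.1, 1.1, -0.1]
opening: 0.0001
shift [0.0387 0.1572 0.1998] rotvec [-0.002 -0.002 -0.008]
12.6 q [-34.    3.9   9.5  95.7  -0.1  -1.4] pos [ 0.4483 -0.3031  0.236 ] [-1.799e+02 -1.000e-01  1.474e+02] F [-0.1  1.1 -0.1] T [-0.01 -0.04 -0.03] open 0.0001
top orange 63 px 261.2 176.8 mean [ 0.559  -0.0481  0.1891] z [0.183 0.189 0.195] rect [560.2 -49.8] [19.6 63.5] 67.7 axis 149.1
top red 74 px 287.2 198.3 mean [ 0.4937 -0.1544  0.0352] z [0.029 0.035 0.043] rect [ 493.7 -154.7] [47.8 23.4] 57.2 axis -121.3
top green 297 px 241.1 166.5 mean [0.6065 0.0292 0.1201] z [0.113 0.12  0.127] rect [622.6  49.2] [126.5 125.8] 58.4 axis 142.2
side orange 130 px 277.2 181.4 mean [ 0.5601 -0.0522  0.1844] z [0.164 0.189 0.192] rect [562.4 -50.9] [24.3 68.9] 68.7 axis 149.2
side red 139 px 286.7 244.5 mean [ 0.4942 -0.1578  0.0355] z [0.027 0.035 0.042] rect [ 494.4 -158. ] [52.1 26.8] 59.5 axis -118.9
side green 241 px 262.8 175.8 mean [0.6    0.0413 0.1204] z [0.115 0.121 0.124] rect [624.1  47. ] [130.2 128.3] 57.7 axis 173.4
```

View pics/crop6.png

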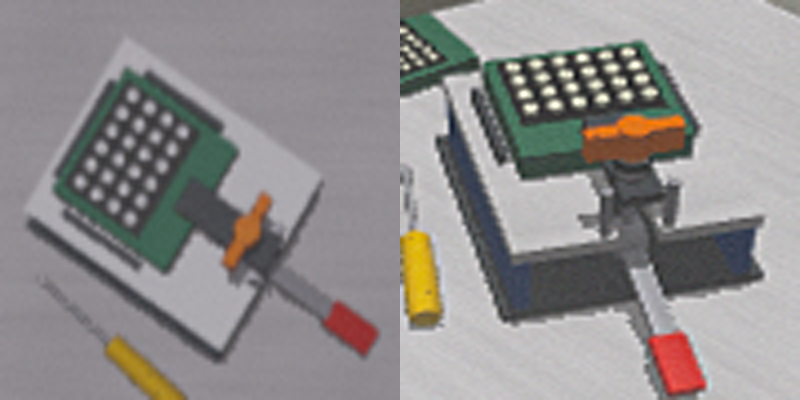

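```bash
python3 -m inch '[[0,0,0,0,0,0,1],[0,0,0,0,0,0,1]]' | tail -2; python3 -c "
from workcell import order; print(order.job_done())"
```

```text
wrist_force: [-0.5, -0.3, -0.1]
opening: -0.0002
the job is handed in; nothing more can be done
None
```

I turned the wing nut clockwise from about 0.78 to about 3.1 rad with the lever open. Then I pressed the red lever down past its hard spot to its stop, let go, backed the arm off and handed in at about 13 s.

What the last checks showed:
- **Lever:** it stays shut with the robot clear. The pad top is 35 mm above the bench, which puts the joint at about 1.10 rad.
- **Nut:** the wing lies at 149.1° in both views, which gives about 3.12 rad. While opening the gripper I commanded a further 0.15 rad of turn by mistake. The camera shows the nut hardly followed.
- **Clamping:** closing the lever resisted with up to about 12 N, and the nut top sank about 4 mm. Both point to a properly squeezed spring, but I had no direct reading of the squeeze. The torque readings gave no sharp sign of first touch, so I relied on the stated 2.6 rad; that puts the nut about 0.5 rad past touch.
- **Pallet:** its measured centre stayed within about 2 mm of where it started.
- **Bystanders:** the screwdriver looks unmoved in the last picture. I didn't re-measure the other bench items, but the arm stayed well above them and felt no contact there.

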